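# Wring a setting block onto its reference block

### The job

Wring the loose lipped aluminium block onto the steel reference block it half covers: with the fingertips on its top, press it down firmly (about 15 N, never as much as 60 N) and keep pressing while you slide it across the steel face, from where it lies until it is fully home, square and tight against both the side fence and the end stop, and give it a last firm press there. Do not lift, tip or knock it off, and leave the pack, the tape roll and the nut where they are; finish with the gripper clear of it.

Things in the scene. Friction and masses are not known exactly. Their poses are not given: they have to be found in the camera images.
- jig: Fixed dark steel jig. Origin on the bench top (z = 0) under its bed plate (200 x 94 x 10 mm thick, y = -41 to +53); x runs along it towards the end stop, y towards the side fence. A grey lead-on rest, 70 x 60 mm, stands on the bed at x = -89 to -19, its top 30 mm above the bench, level with the reference block's top; a 4 mm gap parts the two. Place and yaw vary.
- fence (a point): Middle of the foot line of the side fence's inner face, 10 mm above the bench. The fence is an upright wall along the jig's x, from x = -89 to +87, inner face at y = +30, 12 mm thick; its top is 56 mm above the bench, level with the top of the loose block's lips.
- stop (a point): Middle of the foot line of the end stop's inner face, 10 mm above the bench. The stop is an upright wall across the jig at its +x end, inner face at x = +75, y = -30 to +30, 12 mm thick, top 56 mm above the bench.
- lower_block: Fixed bright steel reference block, 90 (x) x 60 (y) x 20 mm, in the jig. Origin: centre of its underside, 10 mm above the bench, at x = 30, y = 0 mm of the jig; axes as the jig's. Its top face, 20 mm above its origin, is the one to wring on. Its +x side meets the end stop and its +y side the fence: a block of the same outline that touches both walls covers it exactly.
- upper_block: Loose aluminium block 90 (x) x 60 (y) x 14 mm, 0.24 to 0.39 kg, flat on rest and reference block. Origin: centre of its underside; x to the stop, y to the fence. It starts 36 to 58 mm short of home along x, 8 to 16 mm off home along y, skewed up to 0.12 rad. Home: origin 20 mm above the reference block's origin, touching both walls. Contacts are rigid, friction is hidden.
- lip_corner (a point): On the loose block's top, in the inner corner of its two lips (x = 35, y = 20, z = 14 mm of that block). Lips: 12 mm high, 10 mm thick, along the whole front (+x) edge and along the fence-side (+y) edge. The rest of the top is flat and open. Shut fingertips press here near the corner, over the steel (further back they load only the grey rest), and push the lips to stop and fence.
- pack: Bystander: loose small brown carton pack 60 x 85 x 50 mm high, beside the fence side of the jig. Origin: centre of its underside. To be left alone.
- tape: Bystander: loose roll of white tape lying flat, diameter 86, 37 mm high, on the open side of the jig. Origin: centre of its underside. To be left alone.
- nut: Bystander: loose steel hexagon nut 24 x 27 x 13 mm lying flat, on the open side of the jig near the stop end. Origin: centre of its underside. To be left alone.
Not all that is in view belongs to the job. What is shaped like the upper_block but pink, red or yellow is not meant.

How it is judged:
On the way, in this order (a step that is already met when the one before it is completed fails the run):
1. the block is pressed onto the reference face with more than 10 N while still more than 26 mm short of home (contact force between upper_block and lower_block above 10 N and x of upper_block in the frame of lower_block between -0.075 and -0.026 m), for 0.15 s.
2. it is still pressed with more than 10 N half-way, 24 to 5 mm short of home (contact force between upper_block and lower_block above 10 N and x of upper_block in the frame of lower_block between -0.024 and -0.005 m), for 0.1 s.
3. it is pressed with more than 10 N when fully home (contact force between upper_block and lower_block above 10 N and x of upper_block in the frame of lower_block between -0.003 and 0.003 m and y of upper_block in the frame of lower_block between -0.003 and 0.003 m and z of upper_block in the frame of lower_block between 0.017 and 0.022 m and angle between the x axis of upper_block and the x axis of lower_block, either way round below 0.03 rad and angle between upper_block's own z axis and vertical below 0.03 rad), for 0.2 s.
At the end, for the whole second after the job is handed in: The lipped block rests flat on the reference block, its outline within 3 mm of it in both directions and within 0.03 rad of parallel, at rest and released (x of upper_block in the frame of lower_block between -0.003 and 0.003 m and y of upper_block in the frame of lower_block between -0.003 and 0.003 m and z of upper_block in the frame of lower_block between 0.017 and 0.022 m and angle between the x axis of upper_block and the x axis of lower_block, either way round below 0.03 rad and angle between upper_block's own z axis and vertical below 0.03 rad and linear speed of upper_block below 0.01 m/s and contact force between each of the arm, the fingers and upper_block below 0.1 N); the robot touches nothing.
It fails at once if the block is lifted, tipped or knocked off the faces (angle between upper_block's own z axis and vertical above 0.12 rad or z of upper_block in the frame of lower_block above 0.028 m or z of upper_block in the frame of lower_block below 0.012 m).
It fails at once if the block is pressed or struck with 60 N or more (contact force between any of the fingers, the arm and upper_block above 60 N).
It fails at once if the pack is moved more than 20 mm (distance of pack from where it was at the start of the episode above 0.02 m).
It fails at once if the tape roll is moved more than 20 mm (distance of tape from where it was at the start of the episode above 0.02 m).
It fails at once if the nut is moved more than 20 mm (distance of nut from where it was at the start of the episode above 0.02 m).
It also fails if it takes over 54 s, if anything falls off the work surface, if the arm or the gripper's body presses on something with over 40 N, if the wrist force passes 120 N, or if a joint passes its speed limit or range.

### The arm

A 6-joint arm with a two-finger parallel gripper is mounted at the origin on a cart in front of the work surface, level with it; the furniture and walls round the work are solid. World frame = base frame: x ahead of the robot, y to its left, z up, the work surface at z = 0. Lengths are in m, angles in rad, forces in N, time in s.
With the tool pointing down it reaches from about 0.3 to 1 m from the base axis. Payload 5.1 kg.
Tool frame: the origin (TCP) lies between the finger pads; the fingertips stand ctrl.nose_length ahead of it and the grasp point (between the pads) lies 5 mm behind it (ctrl.nose_length is the distance from the TCP to the fingertips, in m); z points along the fingers, y is the line along which they close (so a half turn about z gives the same grasp; the last joint's range is limited). The gripper opens to 95 mm and grips with 3 to 60 N. Pads are 20 mm wide; open, the fingers measure 119 mm over their backs; the gripper's body (75 mm by 180 mm) begins 59 mm behind the grasp point.
Start: joints at [-1.191, 0.124, 1.65, -0, 1.367, -0.083], TCP at [0.29, -0.582, 0.229] pointing down, gripper open.
Joint ranges: [-2.61, 2.61], [-1.02, 2.33], [0.03, 2.71], [-1.35, 4.49], [0.32, 2.68], [-2.91, 2.91]. Speed limits (rad/s): [2.57, 2.57, 3.14, 3.14, 3.14, 3.14].

### API

Orientations are given as a unit quaternion [x, y, z, w].
In Python, from bench import ctrl, viewer, models gives the robot as it stands.
- The arm moves only by the shell command python3 -m creep 'ROWS' [FORCE]. ROWS is JSON, a list of rows, each a list of 7 numbers: the gripper's target within -1 to 1 (shut at 1, half-way at 0, fully open at -1), then the shift along the tool's x, y, z in cm, then the turn, a rotation vector about the tool's x, y, z in rad. In form: [[hand, tx, ty, tz, ax, ay, az], ...]. A call has 1 to 20 rows; each row shifts and turns the commanded pose from where the row before left it, along the tool's axes as they then stand; what a row does not reach is not made up. A row lasts 1/8 s, in which the tool goes at most 62.5 mm and 10.7 degrees, less where a joint would pass 70% of its speed; a pose out of reach is approached as far as the arm can. A call with a gripper value outside its range is refused whole. The fingers move at their own pace and stop on an object; FORCE is the grip in N (left out, the last holds). Time passes only in rows, so rows that do not move let the fingers close. It gives the time, the measured TCP pose, the force, the opening and the grip force at its end, in the units of the state.
- ctrl.observe(): the state, without advancing time (a new reading comes with each control period).
- viewer.snapshot(name): name is "scene" or "top" or "wrist"; returns the picture (400x640x3 uint8, red, green, blue); there is no depth.
- viewer.camera_model(name): a dict with "fx", "fy", "cx", "cy" (pixels), "D" ([k1, k2, p1, p2, k3] as OpenCV has them; the pictures are not rectified), "rvec" (rotation vector, rad) and "tvec" (3), from world to camera coordinates, as OpenCV has them. Camera axes: x right, y down, z forward; pixel columns grow to the right and rows downward; lengths in m; the calibration is good to about 2 mm. A picture is of the moment at which its call begins: read the wrist's pose just before it. camera_model takes no time and is no camera call; for the wrist camera it gives the pose at the moment of the call.
- ctrl.hand_in(): hands the job in; it is judged then, once.
Trained networks look in the newest picture that a camera, given by its name, has taken for a name from the list of things; names that differ only in an ending like _2 or _b are one class to them, and where a whole thing is asked for, a point or a joint stands for the part that bears it (a point fixed in the world has none). Each returns a list of dicts, best first, with "score" (0 to 1); they miss things now and then, are a little off and sometimes report something else, mostly with a low value. They report only what shows in the picture. A call takes as long as a camera call. They do not tell look-alikes from the thing itself.
- models.outline_of(target, camera): "mask" (400x640 bool, what is visible of it) and "uv" ([column, row] in pixels, amid what is visible of it).
The state is a dict: "clock": time; "joints": joint angles; "dq": joint speeds; "tau": joint torques, N m; "ee_pos": TCP position; "eef_rot": TCP orientation; "ft_force": force on the tool from outside, world axes, zero at the start; "ft_torque": the same for the moment, N m; "finger_gap": opening from 0.0 (shut) to 1.0 (fully open); "grip_force": force on a finger pad.
Only numpy, scipy, OpenCV 4.12 (cv2) and the standard library are available. Lean on these libraries where they do the work, as an engineer would, in place of code of your own. Each camera call takes 0.05 s, during which the arm holds its last target. There are 200 camera calls.

## Working session

There is one attempt and no reset: what is moved stays moved. The work goes in short steps, Python scripts to look and compute and a shell command to move; the robot and the scene stay as the last step left them, time stands still between calls to the robot, and variables do not carry over. Pictures are saved under pics/ and viewed, at most 10 in all, crops included, and the job is handed in when it is done.

```bash
ls; mkdir -p pics; python3 - <<'E'
from bench import ctrl, viewer, models
import cv2,numpy as np
s=ctrl.observe();print(s,ctrl.nose_length)
ims=[]
for c in("top","scene"):
    im=viewer.snapshot(c);cv2.imwrite(f"pics/{c}1.png",im[:,:,::-1])
    print(c,{k:np.round(v,3).tolist() for k,v in viewer.camera_model(c).items()})
    for t in("upper_block","lip_corner","fence","stop","lower_block","jig"):
        for d in models.outline_of(t,c)[:3]:print(t,round(d["score"],2),np.round(d["uv"]),d["mask"].sum())
E
```

```text
pics
{'clock': 0.0, 'joints': array([-1.19065816e+00,  1.24489226e-01,  1.65165660e+00, -3.19529833e-05,
        1.36748422e+00, -8.26267923e-02]), 'dq': array([-0.00084433, -0.00046896, -0.00049692, -0.00105878, -0.00011924,
       -0.00147462]), 'tau': array([-2.31373117e-03, -4.17609251e+01, -3.59937859e+01,  7.72590400e-02,
        4.92253876e-02, -1.37729444e-04]), 'ee_pos': array([ 0.28990084, -0.58109476,  0.22740758]), 'eef_rot': array([ 9.73349041e-01,  2.29326417e-01, -1.66449934e-04, -1.00512722e-03]), 'ft_force': array([-0.23511014, -1.00931764, -0.01642984]), 'ft_torque': array([-0.01723498,  0.04984191,  0.008136  ]), 'grip_force': 0.0, 'finger_gap': 1.000012808951262} 0.014
top {'fx': 475.655, 'fy': 475.655, 'cx': 321.6, 'cy': 199.315, 'D': [-0.048, 0.0, 0.0, 0.0, 0.0], 'rvec': [2.116, -2.166, 0.172], 'tvec': [0.115, 0.569, 0.91]}
upper_block 0.73 [416. 276.] 1328
upper_block 0.73 [277. 284.] 1349
upper_block 0.6 [351. 199.] 1408
lip_corner 0.89 [356. 198.] 1373
lip_corner 0.86 [415. 276.] 1392
lip_corner 0.74 [280. 287.] 1289
fence 0.76 [336. 202.] 3042
stop 0.82 [338. 203.] 2848
lower_block 0.84 [333. 172.] 564
jig 0.64 [336. 202.] 3091
scene {'fx': 374.408, 'fy': 374.408, 'cx': 313.006, 'cy': 196.344, 'D': [-0.078, 0.0, 0.0, 0.0, 0.0], 'rvec': [0.591, -2.709, 1.051], 'tvec': [0.554, 0.143, 0.811]}
upper_block 0.95 [360. 263.] 1146
upper_block 0.85 [391. 181.] 666
upper_block 0.8 [319. 187.] 571
lip_corner 0.92 [248. 243.] 1004
lip_corner 0.76 [364. 264.] 1136
lip_corner 0.66 [320. 183.] 632
fence 0.83 [313. 201.] 2200
stop 0.58 [315. 204.] 2260
lower_block 0.57 [294. 184.] 136
jig 0.74 [314. 198.] 2110
```

```bash
python3 - <<'E'
import cv2
a=cv2.imread("pics/top1.png");cv2.imwrite("pics/top1c.png",cv2.resize(a[120:320,220:487],(800,600),interpolation=cv2.INTER_CUBIC))
E
```

```text
(no output)
```

View pics/top1c.png

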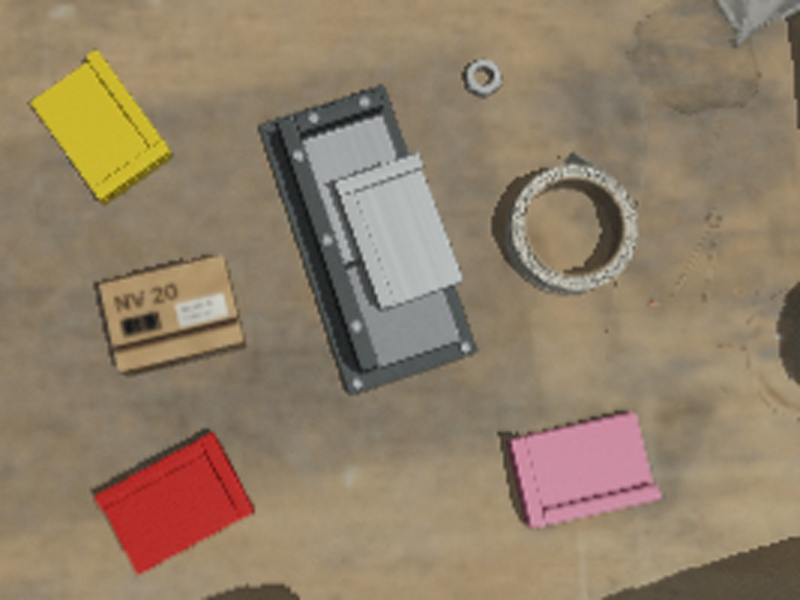

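View pics/scene1.png

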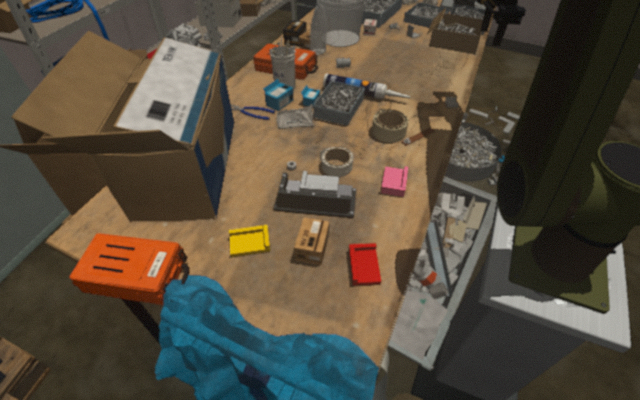

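The top picture shows the grey lipped block at crop (400,230), which is full-picture pixel (353,197). The fence is on its left and the stop towards the top. The yellow, red and pink blocks are decoys. Next I'll work out rough positions from the corners I picked.

```bash
cat > h.py <<'E'
import numpy as np,cv2
from bench import ctrl,viewer,models
def ray(cm,uv,z):
    K=np.array([[cm["fx"],0,cm["cx"]],[0,cm["fy"],cm["cy"]],[0,0,1]])
    n=cv2.undistortPoints(np.array([[uv]],float),K,np.array(cm["D"],float))[0,0]
    R=cv2.Rodrigues(np.array(cm["rvec"],float))[0];t=np.array(cm["tvec"],float)
    c=-R.T@t;d=R.T@np.array([*n,1.]);return c+d*(z-c[2])/d[2]
E
python3 - <<'E'
from h import *
cm=viewer.camera_model("top")
for n,u,v,z in [("fl",333,180,.056),("fr",418,155,.056),("rr",462,278,.044),("rl",383,308,.056),
 ("bedTR",383,87,.01),("bedBR",475,350,.01),("bedBL",352,393,.01),("bedTL",262,125,.01),("inner corner top",300,137,.03),("inner tr",387,117,.03)]:
    print(n,np.round(ray(cm,(220+u/2.996,120+v/3),z)*1000))
E
```

```text
fl [608.  82.  56.]
fr [624.  24.  56.]
rr [542.  -3.  44.]
rl [522.  51.  56.]
bedTR [683.  43.  10.]
bedBR [496. -14.  10.]
bedBL [469.  71.  10.]
bedTL [658. 129.  10.]
inner corner top [644. 103.  30.]
inner tr [657.  42.  30.]
```

The sizes check out: the front edge comes to 60 mm and the bed to 195 x 89 mm. The jig yaw is about 0.297, with its origin near (0.578, 0.052). The block is about 38 mm short of home in x and 11 mm off in y. I'll move over it with the gripper shut for a wrist look.

```bash
python3 -m creep '[[1,0,0,-2,0,0,0.166],[1,1.5,-1.7,0,0,0,0],[1,3.2,-3.5,0,0,0,0],[1,3.2,-3.5,0,0,0,0],[1,3.2,-3.5,0,0,0,0],[1,3.2,-3.5,0,0,0,0],[1,3.2,-3.5,0,0,0,0],[1,3.2,-3.5,0,0,0,0],[1,3.2,-3.5,0,0,0,0],[1,3.2,-3.5,0,0,0,0],[1,3.2,-3.5,0,0,0,0],[1,3.2,-3.5,0,0,0,0],[1,3.2,-3.5,0,0,0,0],[1,3.2,-3.5,0,0,0,0],[1,3.2,-3.5,0,0,0,0],[1,3.2,-3.5,0,0,0,0],[1,1.5,-1.8,0,0,0,0],[1,0,0,0,0,0,0]]' 20
python3 - <<'E'
from h import *
s=ctrl.observe();print(s["clock"],s["ee_pos"],s["eef_rot"],s["ft_force"],s["finger_gap"])
cm=viewer.camera_model("wrist");im=viewer.snapshot("wrist");cv2.imwrite("pics/w1.png",im[:,:,::-1])
import pickle;pickle.dump(cm,open("w1.pkl","wb"))
E
```

```text
clock: 2.95
ee_pos: [0.5932, 0.0617, 0.248]
eef_rot: [0.989, 0.15, -0.001, 0.0]
ft_force: [0.6, 0.0, -0.0]
finger_gap: 0.006
grip_force: 0.0
2.95 [0.59315747 0.06169102 0.24798548] [ 9.88711984e-01  1.49827318e-01 -6.21322314e-04  3.26989690e-05] [ 0.64670365  0.02470535 -0.01344857] 0.00585424918952942
```

View pics/w1.png

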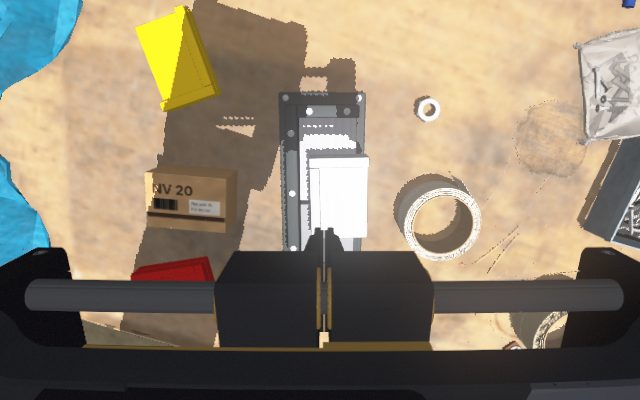

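The wrist view shows the jig aligned with the picture at about (322,180). The stop is at the top (row ~100) and the fence on the left (column ~292). The block's front edge is at row ~157. I'll enlarge it to pick points.

```bash
python3 - <<'E'
import cv2,numpy as np
a=cv2.imread("pics/w1.png")[85:265,265:385]
a=(255*(a/255.)**1.3).astype(np.uint8)
b=cv2.resize(a,(400,600),interpolation=cv2.INTER_CUBIC);g=cv2.resize((255*np.clip((a/255.),0,.5)*2).astype(np.uint8),(400,600),interpolation=cv2.INTER_CUBIC)
cv2.imwrite("pics/w1c.png",np.hstack([b,g]))
E
```

```text
(no output)
```

View pics/w1c.png

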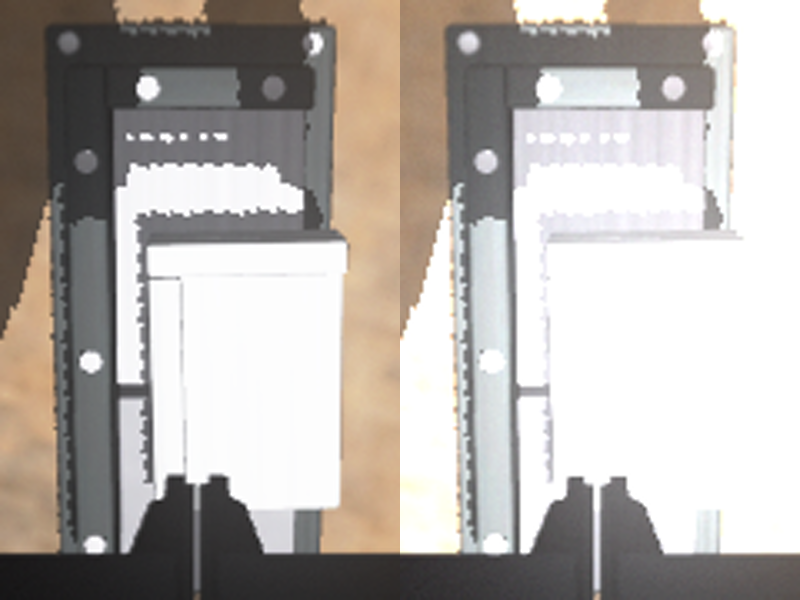

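Left panel, in crop pixels: the stop's inner top edge is at row 108, columns 112–313. The fence's inner top edge runs from (112,108) to (118,545). The block's front top edge is (147,241)–(347,241), its left edge ends near (155,490), and its rear right corner is (341,508).

```bash
python3 - <<'E'
from h import *
import pickle;cm=pickle.load(open("w1.pkl","rb"))
P={}
for n,u,v,z in [("stopL",112,108,.056),("stopR",313,108,.056),("fenceB",118,545,.056),
 ("fl",147,241,.056),("fr",347,241,.056),("ll",155,490,.056),("rr",341,508,.044)]:
    P[n]=ray(cm,(265.15+u*.3,85.15+v*.3),z)[:2]*1000;print(n,np.round(P[n],1))
yaw=lambda d:np.arctan2(d[1],d[0])
yf=yaw(P["stopL"]-P["fenceB"]);ys=yaw(P["stopL"]-P["stopR"])-np.pi/2
yb=[yaw(P["fl"]-P["fr"])-np.pi/2,yaw(P["fl"]-P["ll"])];print(yf,ys,yb)
x=np.array([np.cos(yf),np.sin(yf)]);y=np.array([-x[1],x[0]])
home=P["stopL"]-45*x-30*y   # stop inner face & fence inner corner
b=np.mean(yb);X=np.array([np.cos(b),np.sin(b)]);Y=np.array([-X[1],X[0]])
c=(P["fl"]+P["fr"])/2-45*X
print("widths",np.linalg.norm(P["fl"]-P["fr"]),np.linalg.norm(P["fr"]-P["rr"]))
print("home",home,"blk",c,"short",(home-c)@x,(home-c)@y)
t=ctrl.observe();tp=t["ee_pos"][:2]*1000;R=cv2.Rodrigues
from scipy.spatial.transform import Rotation as Ro
M=Ro.from_quat(t["eef_rot"]).as_matrix();print("tool yaw",np.arctan2(M[1,0],M[0,0]),M[:,2])
g=c+22*X+7*Y
d=M.T@np.array([*(g-tp),0]);print("target",g,"tool shift mm",d, "tip z",t["ee_pos"][2]-ctrl.nose_length)
E
```

```text
stopL [642.1 101.3]
stopR [659.3  45.8]
fenceB [512.   61.6]
fl [608.   80.5]
fr [625.6  23.8]
ll [533.4  55.7]
rr [540.9  -5.1]
0.29644585198875506 0.3007851502156116 [np.float64(0.30089169582056474), np.float64(0.3218799582838468)]
widths 59.370679381566546 89.51557038932874
home [607.79206538  59.42819431] blk [573.96386086  38.39399389] short 38.49721694558197 10.234710350358663
tool yaw 0.2990788075195256 [-1.05820732e-03 -5.44629399e-04 -9.99999292e-01]
target [592.76123181  51.79768165] tool shift mm [-2.88158818e+00  8.31286643e+00  5.11094375e-03] tip z 0.23413601896781533
```

The two measurements agree within a couple of millimetres: the block is 38.5 mm short in x and 10.2 mm off in y, with a skew of about 0.01. I'll go down to about 6 mm above its top.

```bash
python3 -m creep '[[1,-0.3,0.9,-0,0,0,0],[1,0,0,3,0,0,0],[1,0,0,4,0,0,0],[1,0,0,4,0,0,0],[1,0,0,4,0,0,0],[1,0,0,2,0,0,0],[1,0,0,0.8,0,0,0],[1,0,0,0,0,0,0],[1,0,0,0,0,0,0]]'
python3 - <<'E'
from h import *
cm=viewer.camera_model("wrist");im=viewer.snapshot("wrist");cv2.imwrite("pics/w2.png",im[:,:,::-1])
E
```

```text
clock: 4.12
ee_pos: [0.5948, 0.0507, 0.0725]
eef_rot: [0.989, 0.148, 0.002, 0.0]
ft_force: [0.0, -0.3, 0.2]
finger_gap: 0.002
grip_force: 0.0
```

View pics/w2.png

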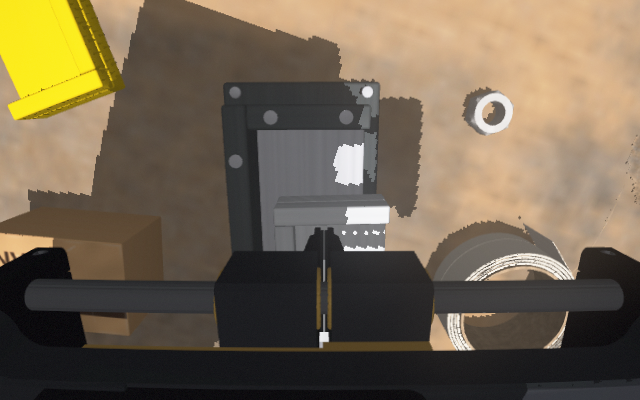

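The fingertips at (322,230) sit just behind the front lip (row ~223) and right of the fence-side lip (column ~294). They are about 14 mm above the top face. I'll back off 3 mm in x, then come down slowly.

```bash
python3 -m creep '[[1,-0.3,0,0,0,0,0],[1,0,0,0.6,0,0,0],[1,0,0,0.4,0,0,0],[1,0,0,0.1,0,0,0],[1,0,0,0,0,0,0]]'; python3 -m creep '[[1,0,0,0.1,0,0,0],[1,0,0,0,0,0,0]]'; python3 -m creep '[[1,0,0,0.1,0,0,0],[1,0,0,0,0,0,0]]'
```

```text
clock: 4.8
ee_pos: [0.5905, 0.0499, 0.0594]
eef_rot: [0.989, 0.148, -0.0, -0.0]
ft_force: [-0.2, -0.3, 0.2]
finger_gap: 0.001
grip_force: 0.0
clock: 5.05
ee_pos: [0.5907, 0.0499, 0.0587]
eef_rot: [0.989, 0.148, 0.0, 0.0]
ft_force: [0.6, 0.8, 0.2]
finger_gap: 0.004
grip_force: 0.0
clock: 5.3
ee_pos: [0.5908, 0.0499, 0.0583]
eef_rot: [0.989, 0.148, 0.0, 0.0]
ft_force: [-1.1, 1.0, 4.9]
finger_gap: 0.005
grip_force: 2.1
```

```bash
python3 -m creep '[[1,0,0,0.05,0,0,0],[1,0,0,0,0,0,0]]'; python3 -m creep '[[1,0,0,0.05,0,0,0],[1,0,0,0,0,0,0]]'
```

```text
clock: 5.55
ee_pos: [0.5908, 0.0499, 0.0583]
eef_rot: [0.989, 0.148, 0.0, 0.0]
ft_force: [-2.7, -0.2, 6.3]
finger_gap: 0.001
grip_force: 3.5
clock: 5.8
ee_pos: [0.5909, 0.0499, 0.0583]
eef_rot: [0.989, 0.148, -0.0, 0.0]
ft_force: [-5.8, -0.4, 8.8]
finger_gap: 0.003
grip_force: 4.8
```

```bash
python3 -m creep '[[1,0,0,0.1,0,0,0],[1,0,0,0.1,0,0,0],[1,0,0,0,0,0,0],[1,0,0,0,0,0,0],[1,0,0,0,0,0,0]]'; python3 -m creep '[[1,0.2,-0.05,0,0,0,0],[1,0.2,-0.05,0,0,0,0],[1,0,0,0,0,0,0]]'
```

```text
clock: 6.42
ee_pos: [0.5909, 0.0498, 0.0582]
eef_rot: [0.989, 0.148, -0.0, 0.0]
ft_force: [-10.6, -0.5, 20.5]
finger_gap: 0.004
grip_force: 9.8
clock: 6.8
ee_pos: [0.5945, 0.0511, 0.0582]
eef_rot: [0.989, 0.148, -0.001, 0.001]
ft_force: [-9.6, -3.4, 19.5]
finger_gap: 0.006
grip_force: 9.7
```

```bash
python3 -m creep '[[1,0.2,-0.05,0,0,0,0],[1,0.2,-0.05,0,0,0,0],[1,0.2,-0.05,0,0,0,0],[1,0.2,-0.05,0,0,0,0]]';python3 -m creep '[[1,0.2,-0.05,0,0,0,0],[1,0.2,-0.05,0,0,0,0],[1,0.2,-0.05,0,0,0,0],[1,0,0,0,0,0,0]]'
python3 - <<'E'
from h import *
cm=viewer.camera_model("wrist");im=viewer.snapshot("wrist");cv2.imwrite("pics/w3.png",cv2.resize(im[80:260,220:400,::-1],(600,600)))
E
```

```text
clock: 7.3
ee_pos: [0.6017, 0.0548, 0.0582]
eef_rot: [0.989, 0.148, -0.0, 0.002]
ft_force: [-10.3, -5.8, 18.7]
finger_gap: 0.002
grip_force: 9.5
clock: 7.8
ee_pos: [0.6073, 0.058, 0.0582]
eef_rot: [0.989, 0.148, -0.0, 0.001]
ft_force: [-8.1, -5.6, 18.4]
finger_gap: 0.004
grip_force: 9.0
```

View pics/w3.png

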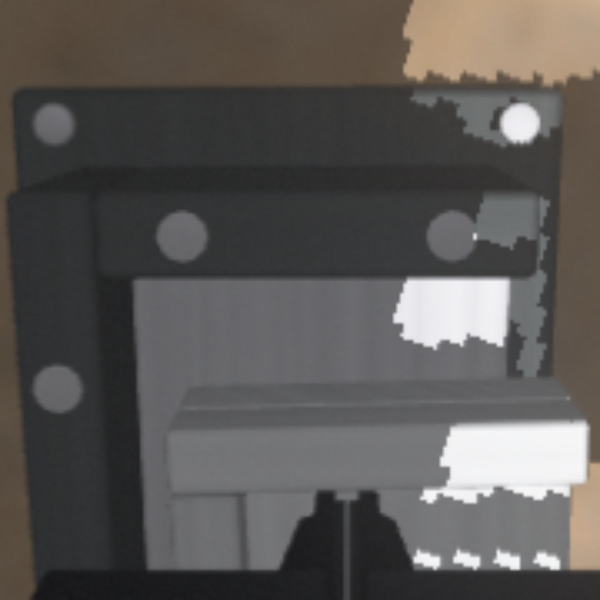

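The front lip has followed the fingers and stays parallel to the stop. The gap to the stop is 146 px, about 21 mm, and to the fence about 9 mm. The press is still 18 N. I'll keep going and add more motion towards the fence.

```bash
python3 -m creep '[[1,0.15,-0.15,0.02,0,0,0],[1,0.15,-0.15,0,0,0,0],[1,0.15,-0.15,0,0,0,0],[1,0.15,-0.15,0,0,0,0]]';python3 -m creep '[[1,0.15,-0.15,0.02,0,0,0],[1,0.15,-0.15,0,0,0,0],[1,0.15,-0.15,0,0,0,0],[1,0.1,-0.1,0,0,0,0],[1,0,0,0,0,0,0]]'
python3 - <<'E'
from h import *
cm=viewer.camera_model("wrist");im=viewer.snapshot("wrist");cv2.imwrite("pics/w4.png",cv2.resize(im[80:260,220:400,::-1],(600,600)))
E
```

```text
clock: 8.35
ee_pos: [0.6124, 0.0647, 0.0582]
eef_rot: [0.989, 0.148, 0.001, 0.003]
ft_force: [-5.3, -8.2, 15.9]
finger_gap: 0.007
grip_force: 7.8
clock: 8.98
ee_pos: [0.6161, 0.0708, 0.0582]
eef_rot: [0.989, 0.148, 0.001, 0.003]
ft_force: [-6.7, -9.2, 15.8]
finger_gap: 0.003
grip_force: 8.4
```

View pics/w4.png

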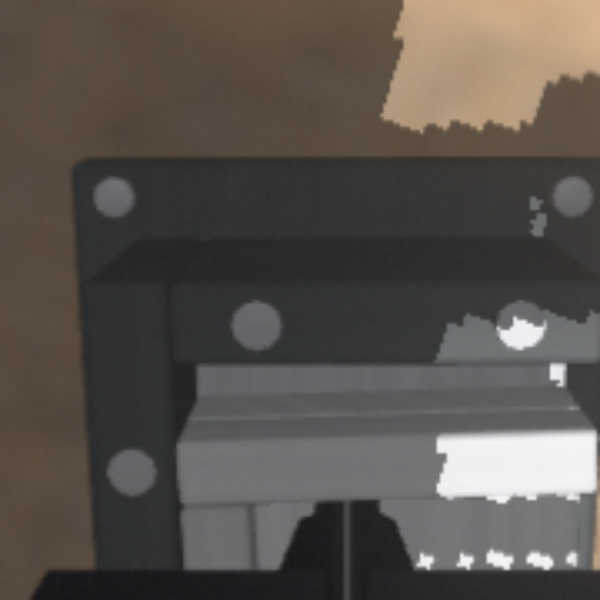

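Now the gap to the stop is about 11 mm (rows 363 to 438). The left side of the block is practically at the fence, with a skew of about 0.02. I'll drive towards the stop with a bit more press.

```bash
python3 -m creep '[[1,0.15,-0.02,0.05,0,0,0],[1,0.15,-0.02,0.03,0,0,0],[1,0.15,-0.02,0,0,0,0],[1,0.15,-0.02,0,0,0,0]]';python3 -m creep '[[1,0.15,0,0,0,0,0],[1,0.15,-0.02,0,0,0,0],[1,0.1,0,0,0,0,0],[1,0.1,0,0,0,0,0]]'
```

```text
clock: 9.52
ee_pos: [0.6198, 0.0729, 0.0582]
eef_rot: [0.989, 0.148, -0.001, 0.003]
ft_force: [-13.3, -10.4, 25.5]
finger_gap: 0.004
grip_force: 12.5
clock: 10.02
ee_pos: [0.6243, 0.0747, 0.0582]
eef_rot: [0.989, 0.148, -0.002, 0.003]
ft_force: [-14.8, -10.7, 25.5]
finger_gap: 0.003
grip_force: 15.0
```

```bash
python3 -m creep '[[1,0.1,0,0,0,0,0],[1,0.1,0,0,0,0,0],[1,0.1,0,0,0,0,0]]';python3 -m creep '[[1,0.1,-0.05,0,0,0,0],[1,0.1,-0.05,0,0,0,0],[1,0,0,0,0,0,0]]'
python3 - <<'E'
from h import *
cm=viewer.camera_model("wrist");im=viewer.snapshot("wrist");cv2.imwrite("pics/w5.png",cv2.resize(im[80:260,220:400,::-1],(600,600)))
E
```

```text
clock: 10.4
ee_pos: [0.6272, 0.0756, 0.0582]
eef_rot: [0.989, 0.148, -0.002, 0.003]
ft_force: [-13.8, -11.7, 25.7]
finger_gap: 0.003
grip_force: 15.0
clock: 10.78
ee_pos: [0.6277, 0.0759, 0.0581]
eef_rot: [0.989, 0.148, -0.003, 0.004]
ft_force: [-19.0, -15.5, 29.6]
finger_gap: 0.008
grip_force: 16.6
```

View pics/w5.png

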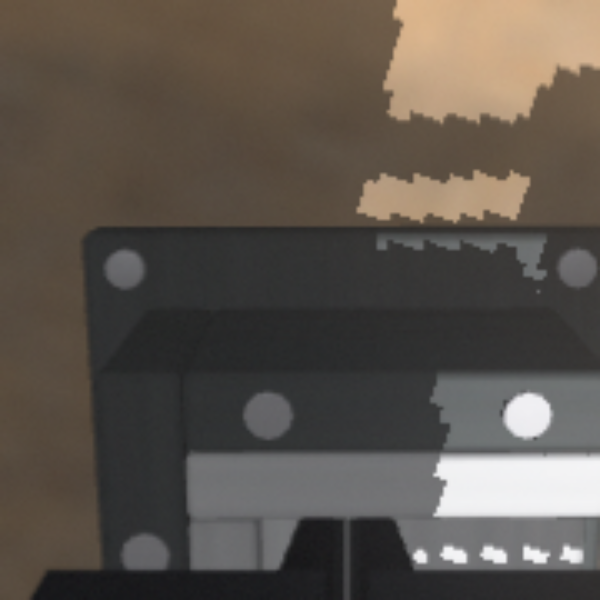

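The front lip is flush against the stop (row ~452) and the left side is flush against the fence (column ~188), and the block is square. Now a last press there, then I'll ease the side load before lifting.

```bash
python3 -m creep '[[1,0,-0.05,0,0,0,0],[1,0,-0.05,0,0,0,0],[1,0,0,0,0,0,0],[1,0,0,0,0,0,0]]';python3 -m creep '[[1,-0.1,0.05,-0.1,0,0,0],[1,-0.1,0.1,-0.1,0,0,0],[1,0,0,0,0,0,0]]'
```

```text
clock: 11.32
ee_pos: [0.6277, 0.0759, 0.0582]
eef_rot: [0.989, 0.148, -0.003, 0.005]
ft_force: [-17.3, -18.3, 28.7]
finger_gap: 0.002
grip_force: 17.4
clock: 11.7
ee_pos: [0.6276, 0.0759, 0.0582]
eef_rot: [0.989, 0.148, -0.0, 0.003]
ft_force: [-7.5, -11.6, 13.3]
finger_gap: 0.008
grip_force: 10.0
```

```bash
python3 -m creep '[[1,-0.07,0.06,-0.05,0,0,0],[1,-0.07,0.06,-0.05,0,0,0],[1,0,0,0,0,0,0]]'
```

```text
clock: 12.08
ee_pos: [0.6275, 0.076, 0.0583]
eef_rot: [0.989, 0.148, 0.001, 0.002]
ft_force: [-0.8, -4.6, 6.8]
finger_gap: 0.007
grip_force: 4.1
```

```bash
python3 -m creep '[[1,-0.02,0.06,-0.03,0,0,0],[1,0,0,-0.05,0,0,0],[1,0,0,-0.05,0,0,0],[1,0,0,-0.05,0,0,0],[1,0,0,-0.1,0,0,0],[1,0,0,0,0,0,0]]'; python3 -m creep '[[1,-0.1,0.1,-0.2,0,0,0],[1,0,0,-0.5,0,0,0],[1,0,0,-2,0,0,0],[1,0,0,-4,0,0,0],[1,-3,0,-4,0,0,0],[1,-3,0,-3,0,0,0],[1,0,0,0,0,0,0],[1,0,0,0,0,0,0]]'
python3 - <<'E'
from h import *
cm=viewer.camera_model("wrist");im=viewer.snapshot("wrist");cv2.imwrite("pics/w6.png",cv2.resize(im[60:260,230:430,::-1],(600,600)))
E
```

```text
clock: 12.82
ee_pos: [0.6251, 0.0775, 0.0584]
eef_rot: [0.989, 0.148, -0.001, -0.0]
ft_force: [0.0, 0.0, 1.0]
finger_gap: 0.006
grip_force: 0.1
clock: 13.82
ee_pos: [0.5683, 0.0584, 0.1968]
eef_rot: [0.989, 0.148, 0.001, 0.0]
ft_force: [-0.7, 0.7, -0.7]
finger_gap: 0.004
grip_force: 0.0
```

View pics/w6.png

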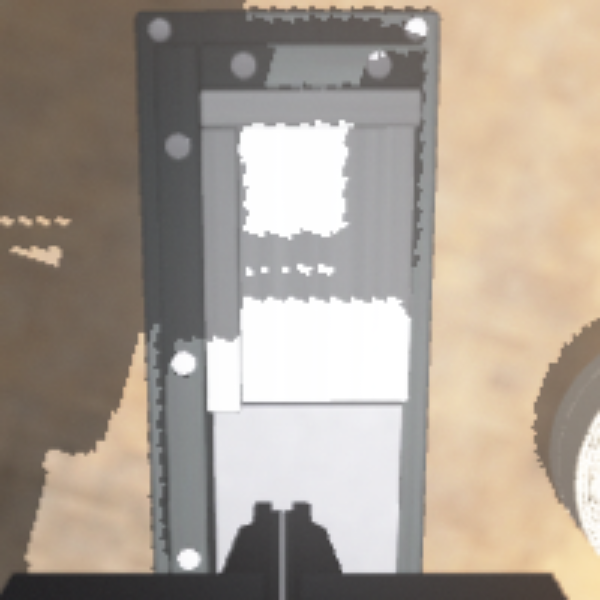

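The block lies flush against the stop (row 90) and the fence (column 202), it is square, and the gripper is clear.

```bash
python3 -c "
from bench import ctrl
print(ctrl.hand_in())"
```

```text
the job is handed in; nothing more can be done
None
```

I wrung the block home and handed the job in after about 14 s of robot time: the last picture shows it square and flush against the fence and the end stop, with the gripper clear. The wrist read 16–30 N downward throughout the slide and final press, and I never moved near the pack, tape roll or nut; the hand-in gave no verdict.

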